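Set out a stack of hump moulds on their bats

ROBOT

A 6-joint arm with a two-finger parallel gripper is mounted at the origin on a cart in front of the work surface, level with it; the furniture and walls round the work are solid. World frame = base frame: x ahead of the robot, y to its left, z up, the work surface at z = 0. Lengths are in m, angles in rad, forces in N, time in s.
With the tool pointing down it reaches from about 0.4 to 0.825 m from the base axis. Payload 7 kg.
Tool frame: the origin (TCP) lies at the very end of the fingers, on their centre line; the grasp point (between the pads) lies 19 mm behind it; z points along the fingers, y is the line along which they close (so a half turn about z gives the same grasp; the last joint's range is limited). The gripper opens to 88 mm and grips with 3 to 60 N. Pads are 19 mm wide; open, the fingers measure 130 mm over their backs; the gripper's body (78 mm by 193 mm) begins 47 mm behind the grasp point.
Start: joints at [-1.048, 0.359, 0.012, 0, -1.224, -0.288], TCP at [0.157, -0.656, 0.227] pointing down, gripper open.
Joint ranges: [-3.07, 3.07], [-1.43, 2.12], [-1.02, 1.25], [-3.03, 1.67], [-3.05, -0], [-3.03, 3.03]. Speed limits (rad/s): [2.39, 2.39, 3.01, 3.14, 3.14, 3.14].

INTERFACE

Orientations are given as [roll, pitch, yaw] about the fixed x, y, z axes, in that order (R = Rz(yaw) Ry(pitch) Rx(roll)).
In Python, from station import arm, grab_frame gives the robot as it stands.
- The arm moves only by the tool jog_arm, never from a script. Its argument "deltas" is a list that holds one entry, the list of rows, each a list of 4 numbers: the shift along the tool's x, y, z in units of 60 mm (1.0 is 60 mm), then the turn about the tool's z in units of 5 degrees (1.0 is 5 degrees). A call has 1 to 8 rows; each row is the pose to reach, as a shift and turn from the pose commanded when the call began, along the tool's axes at that moment; what a row does not reach only later rows make up. A row lasts 1/8 s, in which the tool goes at most 62.5 mm and 10.7 degrees, less where a joint would pass 70% of its speed; a pose out of reach is approached as far as the arm can. A call with a gripper value outside its range is refused whole. "grip" is the finger opening in mm, from 0 to 87.6, set as the call begins (left out, the last holds). The fingers move at their own pace and stop on an object; "squeeze" is the grip in N (left out, the last holds). Time passes only in rows, so rows that repeat a pose let the fingers close. It gives the time, the measured TCP pose, the force, the opening and the grip force at its end, in the units of the state.
- arm.get_state(): the state, without advancing time (a new reading comes with each control period).
- grab_frame(name): name is "scene" or "top" or "wrist"; returns a dict with "img" (420x560x3 uint8, red, green, blue), "vfov" (degrees; the focal length in pixels is half the picture's height over the tangent of half this angle, whatever the lens; pixels are square), "cx", "cy" (the principal point, pixels), "dist_coeffs" ([k1, k2, p1, p2, k3] as OpenCV has them; the pictures are not rectified), "xyz" and "rotation" of the camera in the world. Camera axes: x right, y down, z forward; pixel columns grow to the right and rows downward; lengths in m; the calibration is good to about 2 mm. A picture is of the moment at which its call begins. There is no depth.
- arm.job_done(): hands the job in; it is judged then, once.
The state is a dict: "t": time; "q": joint angles; "qd": joint speeds; "joint_efforts": joint torques, N m; "eef_pos": TCP position; "ee_rot": TCP orientation; "force": force on the tool from outside, world axes, zero at the start; "moment": the same for the moment, N m; "width": finger opening in m; "gripper_force": force on a finger pad.
Only numpy, scipy, OpenCV 4.12 (cv2) and the standard library are available. Lean on these libraries where they do the work, as an engineer would, in place of code of your own. Each camera call takes 0.05 s, during which the arm holds its last target. There are 200 camera calls.

TASK

Take the stack of wooden hump moulds apart and set each one, the same way up as it stands now, flat on the dark grey bat that has its own outline and size (small round on small round, large round on large round, square on square, oblong on oblong). Centre each mould on its bat, with the square and the oblong lined up with the edges of their bats. Leave the wooden rib and the tape measure where they are.

Things in the scene. Friction and masses are not known exactly. Their poses are not given: they have to be found in the camera images.
- mould_oblong: oblong wooden mould 104 x 60 mm, 26 mm high, bottom of the stack; its x axis runs along the 104 mm side. At the start it lies on the table. Rigid, solid, flat top and bottom, loose; origin at the centre of its underside, z up.
- mould_round_large: large round wooden mould, 60 mm diameter, 26 mm high, flat; starts on the oblong mould. Rigid, solid, flat top and bottom, loose; origin at the centre of its underside, z up.
- mould_square: square wooden mould 40 x 40 mm, 26 mm high; x and y axes along its sides; starts on the large round mould. Rigid, solid, flat top and bottom, loose; origin at the centre of its underside, z up.
- mould_round_small: small round wooden mould, 28 mm diameter, 30 mm high; starts on top of the square mould, at the top of the stack. Rigid, solid, flat top and bottom, loose; origin at the centre of its underside, z up.
- bat_oblong: oblong dark grey bat 132 x 88 mm, x axis along its 132 mm side, 12 mm thick flat slate slab fixed on the table; origin at the centre of its underside (table height), z up; its top is 12 mm above that.
- bat_round_large: large round dark grey bat, 92 mm diameter, 12 mm thick flat slate slab fixed on the table; origin at the centre of its underside (table height), z up; its top is 12 mm above that.
- bat_square: square dark grey bat 72 x 72 mm, x and y axes along its sides, 12 mm thick flat slate slab fixed on the table; origin at the centre of its underside (table height), z up; its top is 12 mm above that.
- bat_round_small: small round dark grey bat, 56 mm diameter, 12 mm thick flat slate slab fixed on the table; origin at the centre of its underside (table height), z up; its top is 12 mm above that.
- rib: bystander: thin wooden potter's rib, about 96 x 44 x 8 mm, loose on the table; origin at the centre of its underside.
- measure: bystander: tape measure, 75 x 80 x 37 mm, loose on the table; origin at the centre of its underside.

How it is judged:
At the end, for the whole second after the job is handed in: Every mould is upright, at rest and flat on the bat of its own shape and size, centres within 12 mm; the square's sides and the oblong's long side within 0.2 rad of their bats' (quarter turns of the square, half turns of the oblong allowed); rib and tape measure not moved over 20 mm (horizontal distance between mould_oblong and bat_oblong below 0.012 m and z of mould_oblong in the frame of bat_oblong between 0.009 and 0.015 m and angle between each of mould_oblong, mould_round_large, mould_square, mould_round_small's own z axis and vertical below 0.06 rad and linear speed of each of mould_oblong, mould_round_large, mould_square, mould_round_small below 0.01 m/s and angular speed of each of mould_oblong, mould_round_large, mould_square, mould_round_small below 0.1 rad/s and angle between the x axis of mould_oblong and the x axis of bat_oblong, either way round below 0.2 rad and horizontal distance between mould_round_large and bat_round_large below 0.012 m and z of mould_round_large in the frame of bat_round_large between 0.009 and 0.015 m and horizontal distance between mould_square and bat_square below 0.012 m and z of mould_square in the frame of bat_square between 0.009 and 0.015 m and (angle between the x axis of mould_square and the x axis of bat_square, either way round below 0.2 rad or angle between the x axis of mould_square and the y axis of bat_square, either way round below 0.2 rad) and horizontal distance between mould_round_small and bat_round_small below 0.012 m and z of mould_round_small in the frame of bat_round_small between 0.009 and 0.015 m); the robot touches nothing.
It fails at once if the wooden rib or the tape measure is moved by more than 20 mm (distance of any of rib, measure from where it was at the start of the episode above 0.02 m).
It also fails if it takes over 104 s, if anything falls off the work surface, if the arm or the gripper's body presses on something with over 40 N, if the wrist force passes 120 N, or if a joint passes its speed limit or range.

## Working session

There is one attempt and no reset: what is moved stays moved. The work goes in short steps, Python scripts to look and compute and a tool call to move; the robot and the scene stay as the last step left them, time stands still between calls to the robot, and variables do not carry over. Pictures are saved under pics/ and viewed, at most 14 in all, crops included, and the job is handed in when it is done.

Besides the shell and the picture viewer there is one more tool, called after ">>>" as name(argument=value, ...) on one line, values as JSON. jog_arm: Moves the arm, as the interface text tells. Its arguments: {"type":"object","properties":{"deltas":{"type":"array"},"grip":{"type":"number"},"squeeze":{"type":"number"}},"required":["deltas"]}

```bash
mkdir -p pics; ls; python3 - <<'E'
from station import arm, grab_frame
import cv2,pickle
for n in ["scene","top","wrist"]:
    f=grab_frame(n); pickle.dump(f,open(f"pics/{n}0.pkl","wb"))
    cv2.imwrite(f"pics/{n}0.png",f["img"][:,:,::-1])
    print(n,{k:v for k,v in f.items() if k!="img"})
print(arm.get_state())
E
```

```text
pics
scene {'vfov': 54.74160858323174, 'cx': 282.8503763351269, 'cy': 212.0876412907187, 'dist_coeffs': array([-0.10635674,  0.        ,  0.        ,  0.        ,  0.        ]), 'xyz': array([-0.16426205, -0.52207525,  0.58053934]), 'rotation': array([-2.10928246, -0.01146328, -0.9535148 ])}
top {'vfov': 43.179327322171474, 'cx': 287.19222493725306, 'cy': 197.7942904478915, 'dist_coeffs': array([-0.18298694,  0.        ,  0.        ,  0.        ,  0.        ]), 'xyz': array([ 0.27288731, -0.0235439 ,  1.44551487]), 'rotation': array([-2.94366288, -0.01851438, -1.54910717])}
wrist {'vfov': 69.14717308874116, 'cx': 280.47676889394194, 'cy': 207.21889927179868, 'dist_coeffs': array([-0.00835763,  0.        ,  0.        ,  0.        ,  0.        ]), 'xyz': array([ 0.08831301, -0.67292832,  0.38430876]), 'rotation': array([ 2.87859037e+00, -1.42025537e-03,  1.80598048e+00])}
{'t': 0.15, 'q': array([-1.04787575e+00,  3.59238774e-01,  1.12980290e-02, -2.23691104e-04,
       -1.22411178e+00, -2.88125538e-01]), 'qd': array([-1.65586395e-03, -5.09669300e-05,  2.29225919e-03,  4.02094882e-05,
        5.55094817e-04,  3.23288881e-04]), 'joint_efforts': array([-7.56718655e-04, -5.83276713e+01,  2.93292278e+01,  7.00124592e+00,
        8.81122862e-03, -1.11619133e-04]), 'eef_pos': array([ 0.15693507, -0.6561377 ,  0.22584537]), 'ee_rot': array([ 3.14032848e+00, -1.55338516e-04, -2.90687365e+00]), 'force': array([ 0.31937614,  0.02415901, -1.04913581]), 'moment': array([ 0.04132988, -0.00061359, -0.04625777]), 'gripper_force': 0.0, 'width': 0.08763371419086916}
```

View pics/scene0.png

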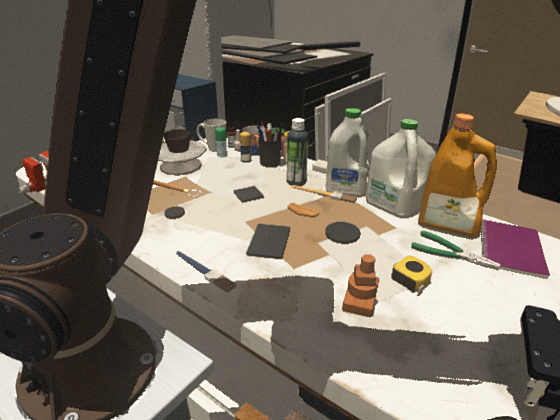

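View pics/top0.png

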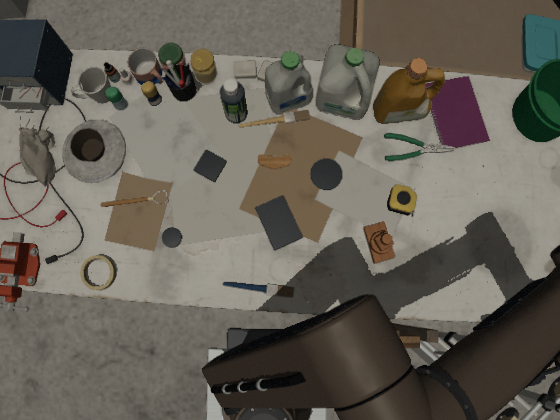

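The stack is at about (379,242) in top and (365,285) in scene. The bats in top are oblong (278,222), large round (326,174), square (210,165) and small round (172,237). The rib is at (275,160) and the tape at (403,199).

```bash
cat > h.py <<'E'
import cv2,numpy as np
from scipy.spatial.transform import Rotation as R
def K(f):
    F=f["img"].shape[0]/2/np.tan(np.radians(f["vfov"]/2))
    return np.array([[F,0,f["cx"]],[0,F,f["cy"]],[0,0,1]])
def cast(f,uv,z):
    p=cv2.undistortPoints(np.float64(uv).reshape(-1,1,2),K(f),f["dist_coeffs"])[:,0]
    d=np.c_[p,np.ones(len(p))]@R.from_euler("xyz",f["rotation"]).as_matrix().T
    return f["xyz"]+d*((z-f["xyz"][2])/d[:,2])[:,None]
def proj(f,P):
    Rm=R.from_euler("xyz",f["rotation"]).as_matrix().T
    return cv2.projectPoints(np.float64(P).reshape(-1,1,3),cv2.Rodrigues(Rm)[0],-Rm@f["xyz"],K(f),f["dist_coeffs"])[0][:,0]
def comp(mask,seed):
    n,l=cv2.connectedComponents(mask.astype(np.uint8))
    k=l[seed[1],seed[0]]
    c,_=cv2.findContours((l==k).astype(np.uint8),cv2.RETR_EXTERNAL,cv2.CHAIN_APPROX_NONE)
    return max(c,key=cv2.contourArea)[:,0]
def rect(f,c,z):
    P=cast(f,c,z)[:,:2]
    (x,y),(w,h),a=cv2.minAreaRect((P*1000).astype(np.float32))
    if w<h: w,h,a=h,w,a+90
    return np.round([x,y,w,h,(a+90)%180-90],1)
E
python3 - <<'E'
import pickle
from h import *
seeds={"top":dict(obl=(278,222),rl=(326,174),sq=(210,165),rs=(172,237)),"scene":dict(obl=(270,242),rl=(343,233),sq=(248,194),rs=(175,212))}
for n in seeds:
    f=pickle.load(open(f"pics/{n}0.pkl","rb"));m=f["img"].max(2)<85
    for b,s in seeds[n].items(): print(n,b,rect(f,comp(m,s),.012))
    hsv=cv2.cvtColor(f["img"],cv2.COLOR_RGB2HSV)
    s=(379,242) if n=="top" else (360,285)
    im=f["img"][s[1]-40:s[1]+40,s[0]-50:s[0]+50,::-1]
    if n=="top": a=im
    else: cv2.imwrite("pics/stack.png",np.vstack([cv2.resize(a,(600,300),interpolation=cv2.INTER_CUBIC)[:,:],cv2.resize(im[:50*2],(600,300),interpolation=cv2.INTER_CUBIC)]) if 0 else np.hstack([cv2.resize(x,(400,320),interpolation=cv2.INTER_CUBIC) for x in (a,im)]))
E
```

```text
top obl [493.  -21.1 131.4  87.5  25.9]
top rl [ 633.1 -149.3   89.1   87.1    1.5]
top sq [647.9 174.5  71.6  70.5  62.2]
top rs [443.8 269.7  53.5  52.   47.6]
scene obl [9.90990e+03 5.42470e+03 2.19764e+04 7.53170e+03 1.39000e+01]
scene rl [ 625.  -155.7   97.1   84.    30.2]
scene sq [9.90990e+03 5.42470e+03 2.19764e+04 7.53170e+03 1.39000e+01]
scene rs [9.90990e+03 5.42470e+03 2.19764e+04 7.53170e+03 1.39000e+01]
```

View pics/stack.png

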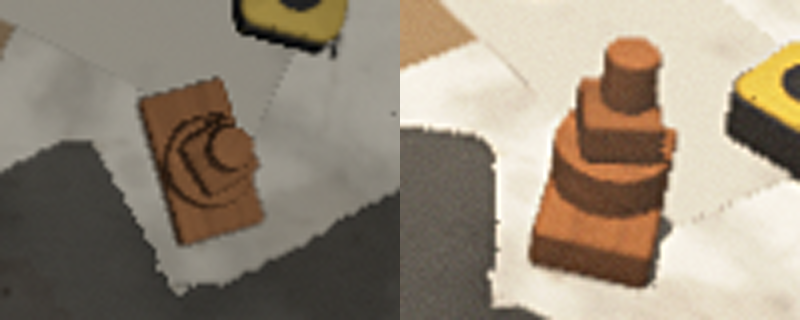

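```bash
python3 - <<'E'
import pickle
from h import *
f=pickle.load(open("pics/top0.pkl","rb"))
t=lambda L:np.array(L)/4+[329,202]
s=pickle.load(open("pics/scene0.pkl","rb"))
ts=lambda L:np.array(L)/4+[310,245]
r=lambda a:np.round(a*1000)[:,:2].tolist()
print("rs top",r(cast(f,t([(232,147)]),.108)),"scene",r(cast(s,ts([(634,52)])-[100,0],.108)))
print("sq L corner top",r(cast(f,t([(183,150),(212,193)]),.078)))
o=cast(f,t([(138,97),(218,77),(265,215),(180,245)]),.026);print("obl",r(o),r(o.mean(0)[None]))
print("rl left/bottom",r(cast(f,t([(163,165),(208,206),(205,118)]),.052)))
yl=comp((f["img"][:,:,0]>150)&(f["img"][:,:,2]<90),(397,199)) if 0 else None
print("tape",r(cast(f,[(403,199)],.037)),"rib",r(cast(f,[(275,160)],.004)))
E
```

```text
rs top [[441.0, -300.0]] scene [[441.0, -301.0]]
sq L corner top [[442.0, -274.0], [415.0, -293.0]]
obl [[485.0, -253.0], [499.0, -308.0], [406.0, -340.0], [384.0, -281.0]] [[444.0, -295.0]]
rl left/bottom [[435.0, -265.0], [409.0, -295.0], [467.0, -294.0]]
tape [[561.0, -361.0]] rib [[670.0, -7.0]]
```

```bash
cat >> h.py <<'E'
def to(x,y,z,yaw,frm=None):
    """deltas (tool units) from current (or given x,y,z mm,yaw deg) pose to target in mm, deg"""
    if frm is None:
        from station import arm
        s=arm.get_state();frm=[*(s["eef_pos"]*1000),np.degrees(s["ee_rot"][2])];print("at",np.round(frm,1),"t",round(s["t"],2),"F",np.round(s["force"],1),"w",round(s["width"]*1000,1))
    M=R.from_euler("xyz",[180,0,frm[3]],degrees=True).as_matrix()
    d=M.T@(np.array([x,y,z])-frm[:3])/60
    t=-((yaw-frm[3]+180)%360-180)/5
    print("delta",np.round([*d,t],3))
E
python3 -c "
from h import *
to(441,-300,190,-163)"
```

```text
at [ 156.9 -656.1  225.8 -166.6] t 0.15 F [ 0.3  0.  -1. ] w 87.6
delta [-5.985  4.672  0.597 -0.71 ]
```

>>> jog_arm(deltas=[[[-5.985,4.672,0.6,-0.71],[-5.985,4.672,0.6,-0.71],[-5.985,4.672,0.6,-0.71],[-5.985,4.672,0.6,-0.71],[-5.985,4.672,0.6,-0.71],[-5.985,4.672,0.6,-0.71],[-5.985,4.672,0.6,-0.71],[-5.985,4.672,0.6,-0.71]]])

```text
t: 1.15
eef_pos: [0.4426, -0.2977, 0.1903]
ee_rot: [3.141, 0.0, -2.842]
force: [-0.5, -0.0, 0.1]
width: 0.0876
gripper_force: 0.0
```

>>> jog_arm(deltas=[[[0,0,0,0],[0,0,0,0]]])

```text
t: 1.4
eef_pos: [0.4405, -0.3008, 0.1905]
ee_rot: [3.141, -0.0, -2.845]
force: [0.1, -0.4, -0.4]
width: 0.0876
gripper_force: 0.0
```

```bash
python3 - <<'E'
from station import grab_frame
import pickle
from h import *
f=grab_frame("wrist");pickle.dump(f,open("pics/w1.pkl","wb"));cv2.imwrite("pics/w1.png",f["img"][:,:,::-1])
to(441,-300,82,-163)
E
```

```text
at [ 440.4 -301.1  190.5 -163.1] t 1.45 F [ 0.1 -0.4  0.3] w 87.7
delta [-0.015  0.014  1.809 -0.013]
```

View pics/w1.png

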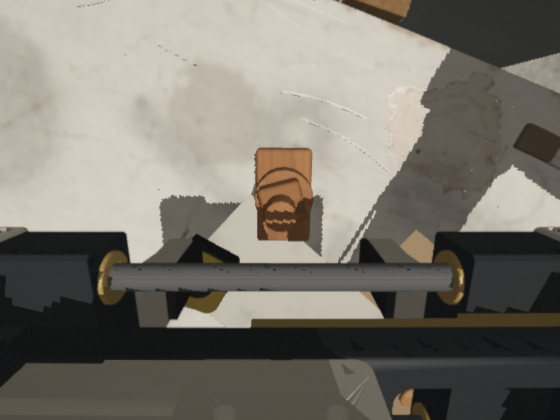

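The wrist view shows the stack centred near column 284, with the oblong aligned to the tool, so I'm descending.

>>> jog_arm(deltas=[[[0,0,0.6,0],[0,0,1.2,0],[0,0,1.6,0],[0,0,1.8,0],[0,0,1.8,0]]], grip=60)

```text
t: 2.08
eef_pos: [0.4404, -0.3009, 0.0822]
ee_rot: [3.141, -0.001, -2.846]
force: [0.0, 0.2, -0.2]
width: 0.0599
gripper_force: 0.0
```

>>> jog_arm(deltas=[[[0,0,0,0],[0,0,0,0],[0,0,0,0],[0,0,0,0],[0,0,0,0],[0,0,0,0],[0,0,0,0]]], grip=20, squeeze=15)

```text
t: 2.95
eef_pos: [0.4413, -0.3003, 0.0829]
ee_rot: [-3.141, 0.0, -2.845]
force: [-0.5, 1.3, 6.0]
width: 0.0277
gripper_force: 15.0
```

>>> jog_arm(deltas=[[[0,0,-0.4,0],[0,0,-1,0],[0,0,-1.7,0],[0,0,-1.7,0]]])

```text
t: 3.45
eef_pos: [0.4428, -0.301, 0.1876]
ee_rot: [-3.138, 0.005, -2.844]
force: [0.0, -0.3, -0.6]
width: 0.0271
gripper_force: 15.0
```

```bash
python3 - <<'E'
from station import grab_frame
import pickle
from h import *
f=grab_frame("wrist");pickle.dump(f,open("pics/w2.pkl","wb"));cv2.imwrite("pics/w2.png",f["img"][:,:,::-1])
f=grab_frame("top");pickle.dump(f,open("pics/top2.pkl","wb"))
to(444,270,190,-163)
E
```

```text
at [ 440.8 -300.   184.3 -163. ] t 3.55 F [ 0.6  0.3 -0.2] w 26.9
delta [-2.826e+00  9.070e+00 -9.600e-02 -3.000e-03]
```

View pics/w2.png

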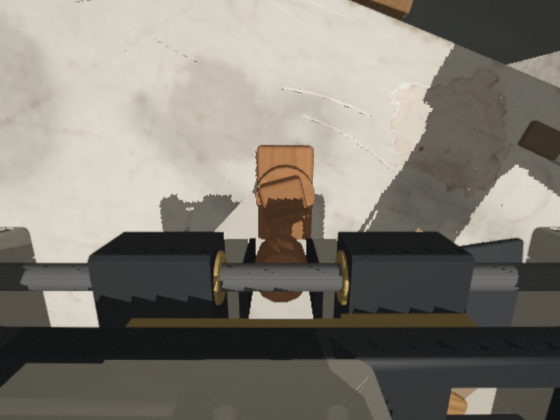

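Small round is held. The wrist view shows it between the pads at (282,270).

>>> jog_arm(deltas=[[[-1,3,0,0],[-2,6,0,0],[-2.8,9.07,0,0],[-2.8,9.07,0,0],[-2.8,9.07,0,0],[-2.8,9.07,0,0],[-2.8,9.07,0,0],[-2.8,9.07,0,0]]])

```text
t: 4.55
eef_pos: [0.4417, 0.2013, 0.1833]
ee_rot: [-3.141, -0.002, -2.845]
force: [1.4, -1.1, -0.6]
width: 0.0272
gripper_force: 15.0
```

```bash
python3 -c "
from h import *
to(444,270,17,-163)"
```

```text
at [ 441.7  201.3  183.3 -163. ] t 4.55 F [ 1.4 -1.1 -0.6] w 27.2
delta [-0.373  1.084  2.771  0.004]
```

>>> jog_arm(deltas=[[[-0.35,1,0.5,0],[-0.35,1,1,0],[-0.35,1,1.8,0],[-0.35,1,2.0,0],[-0.35,1,2.0,0],[-0.35,1,2.0,0]]])

```text
t: 5.3
eef_pos: [0.4462, 0.2637, 0.066]
ee_rot: [3.141, 0.002, -2.845]
force: [0.6, -0.4, -0.8]
width: 0.0273
gripper_force: 15.0
```

```bash
python3 -c "
from h import *
to(444,270,17,-163)
from station import grab_frame
import pickle
f=grab_frame('wrist');cv2.imwrite('pics/w3.png',f['img'][:,:,::-1]);pickle.dump(f,open('pics/w3.pkl','wb'))
print(proj(f,[[.444,.270,.012]]))"
```

```text
at [ 446.2  263.7   66.  -163. ] t 5.3 F [ 0.6 -0.4 -0.8] w 27.3
delta [ 0.005  0.111  0.816 -0.   ]
[[289.63770827 224.37570994]]
```

View pics/w3.png

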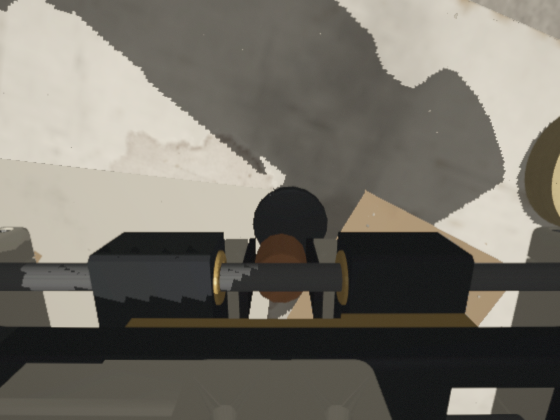

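The wrist view shows the bat centred near column 290, where the projection predicted it. Lowering now.

>>> jog_arm(deltas=[[[0,0.11,0,0],[0,0.11,0.4,0],[0,0.11,0.65,0],[0,0.11,0.75,0],[0,0.11,0.81,0],[0,0.11,0.81,0]]])

```text
t: 6.1
eef_pos: [0.4436, 0.2695, 0.0166]
ee_rot: [-3.141, 0.0, -2.845]
force: [-1.5, -2.2, 2.9]
width: 0.0275
gripper_force: 15.0
```

```bash
python3 -c "
from h import *
to(444,270,16.5,-163)"
```

```text
at [ 443.6  269.5   16.6 -163. ] t 6.1 F [-1.5 -2.2  2.9] w 27.5
delta [-0.009  0.005  0.001  0.003]
```

Contact. I'll release, lift, then look at both the placing and the stack.

>>> jog_arm(deltas=[[[0,0,0,0],[0,0,0,0],[0,0,0,0],[0,0,0,0]]], grip=60)

```text
t: 6.6
eef_pos: [0.4435, 0.2696, 0.016]
ee_rot: [3.142, 0.0, -2.845]
force: [0.8, 1.0, -0.8]
width: 0.0586
gripper_force: 0.0
```

>>> jog_arm(deltas=[[[0,0,-0.3,0],[0,0,-1,0],[0,0,-2,0],[0,0,-2.9,0],[0,0,-2.9,0]]], grip=87)

```text
t: 7.22
eef_pos: [0.4453, 0.2714, 0.1948]
ee_rot: [3.137, 0.008, -2.844]
force: [0.5, 0.6, -0.1]
width: 0.087
gripper_force: 0.0
```

```bash
cat >> h.py <<'E'
def br(f): # brown wood mask
    h=cv2.cvtColor(f["img"],cv2.COLOR_RGB2HSV)
    return (h[...,0]<16)&(h[...,1]>95)
E
python3 - <<'E'
import pickle
from station import grab_frame
from h import *
f=grab_frame("top");pickle.dump(f,open("pics/top3.pkl","wb"))
w=grab_frame("scene");pickle.dump(w,open("pics/scene3.pkl","wb"))
p=proj(f,[[.444,.27,.042]])[0].astype(int);print(p)
try: print("rs",rect(f,comp(br(f),p),.042))
except Exception as e: print(e)
z=lambda f,c,k:cv2.resize(f["img"][c[1]-25:c[1]+25,c[0]-25:c[0]+25,::-1],(400,400),interpolation=cv2.INTER_CUBIC)
cv2.imwrite("pics/s3.png",np.hstack([z(f,(379,242),8),cv2.resize(w["img"][245:325,320:400,::-1],(400,400),interpolation=cv2.INTER_CUBIC)]))
to(443,-295,190,-163)
E
```

```text
[169 235]
rs [441.5 266.4  30.2  24.3 -88.2]
at [ 443.3  269.6  190.5 -163. ] t 7.33 F [-1.3 -0.8 -0.3] w 87.0
delta [ 2.755e+00 -8.998e+00  8.000e-03 -2.000e-03]
```

View pics/s3.png

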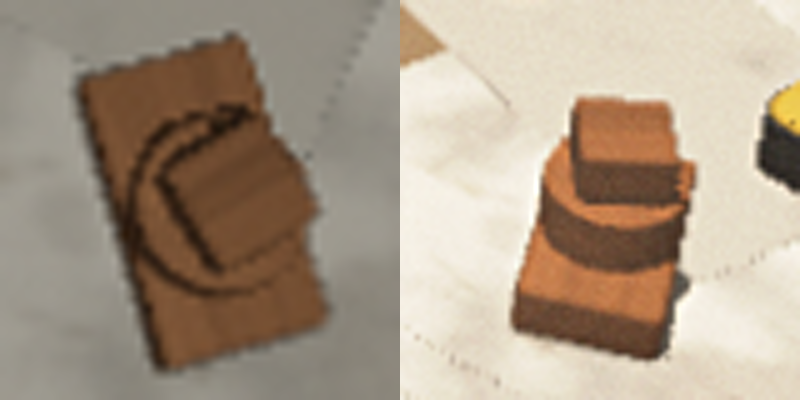

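The small round stands on its bat, measured about 4 mm off centre. The square's top face is now visible in the crop, with corners at about (165,180), (270,118), (318,208) and (215,265).

```bash
python3 - <<'E'
import pickle
from h import *
f=pickle.load(open("pics/top3.pkl","rb"));s=pickle.load(open("pics/scene3.pkl","rb"))
t=np.array([(165,180),(270,118),(318,208),(217,268)])/8+[354,217]
u=np.array([(175,98),(270,103),(277,165),(178,163)])/5+[320,245]
for n,fr,c in (("top",f,t),("scene",s,u)):
    P=cast(fr,c,.078)[:,:2]*1000
    e=np.roll(P,-1,0)-P
    print(n,P.round().tolist(),P.mean(0).round(1),np.linalg.norm(e,axis=1).round(),(np.degrees(np.arctan2(e[:,1],e[:,0]))%90).round(1))
# large round arc in top
a=np.array([(130,220),(150,262),(205,292),(265,285)])/8+[354,217]
print(cast(f,a,.052)[:,:2].round(3)*1000)
E
```

```text
top [[442.0, -274.0], [464.0, -309.0], [434.0, -324.0], [414.0, -291.0]] [ 438.5 -299.3] [41. 33. 39. 33.] [31.1 28.  31.  30.8]
scene [[444.0, -275.0], [463.0, -307.0], [430.0, -326.0], [408.0, -294.0]] [ 436.3 -300.2] [38. 38. 38. 40.] [30.8 28.6 33.7 28.5]
[[ 432. -267.]
 [ 418. -273.]
 [ 408. -292.]
 [ 411. -312.]]
```

```bash
python3 -c "
from h import *
to(438,-300,130,-150)"
```

```text
at [ 443.3  269.6  190.5 -163. ] t 7.33 F [-1.3 -0.8 -0.3] w 87.0
delta [ 2.859 -9.054  1.008 -2.602]
```

>>> jog_arm(deltas=[[[1,-3,0,-0.8],[2,-6,0,-1.6],[2.86,-9.05,0.5,-2.6],[2.86,-9.05,0.5,-2.6],[2.86,-9.05,0.5,-2.6],[2.86,-9.05,0.5,-2.6],[2.86,-9.05,0.5,-2.6],[2.86,-9.05,0.5,-2.6]]], grip=80)

```text
t: 8.32
eef_pos: [0.4373, -0.2315, 0.1633]
ee_rot: [3.14, -0.002, -2.618]
force: [1.7, 1.1, 0.6]
width: 0.08
gripper_force: 0.0
```

>>> jog_arm(deltas=[[[0,0,0,0],[0,0,0,0]]])

```text
t: 8.57
eef_pos: [0.4374, -0.2297, 0.1633]
ee_rot: [3.14, -0.002, -2.62]
force: [-0.2, 0.1, -0.6]
width: 0.0799
gripper_force: 0.0
```

```bash
python3 -c "
from h import *
to(438,-300,56,-150)"
```

```text
at [ 437.4 -229.7  163.3 -150.1] t 8.57 F [-0.2  0.1 -0.6] w 79.9
delta [ 0.575 -1.02   1.789 -0.02 ]
```

>>> jog_arm(deltas=[[[0.575,-1.02,0,0],[0.575,-1.02,0,0],[0.575,-1.02,0.4,0],[0.575,-1.02,1.0,0],[0.575,-1.02,1.5,0],[0.575,-1.02,1.78,0],[0.575,-1.02,1.78,0]]])

```text
t: 9.45
eef_pos: [0.4385, -0.298, 0.0567]
ee_rot: [3.139, -0.002, -2.616]
force: [1.4, 0.0, 0.2]
width: 0.0799
gripper_force: 0.0
```

>>> jog_arm(deltas=[[[0,0,0,0],[0,0,0,0],[0,0,0,0],[0,0,0,0],[0,0,0,0],[0,0,0,0],[0,0,0,0]]], grip=30, squeeze=15)

```text
t: 10.32
eef_pos: [0.4393, -0.3, 0.0581]
ee_rot: [-3.141, 0.0, -2.618]
force: [-0.5, 1.9, 3.5]
width: 0.0396
gripper_force: 14.9
```

>>> jog_arm(deltas=[[[0,0,-0.2,0],[0,0,-0.6,0],[0,0,-1.2,0],[0,0,-2,0],[0,0,-2,0]]])

```text
t: 10.95
eef_pos: [0.4414, -0.3008, 0.1824]
ee_rot: [-3.136, 0.005, -2.617]
force: [0.2, -0.0, -1.1]
width: 0.0401
gripper_force: 14.9
```

```bash
python3 -c "
from h import *
to(647.9,174.5,160,-117.8)
from station import grab_frame
import pickle
f=grab_frame('top');pickle.dump(f,open('pics/top4.pkl','wb'))
w=grab_frame('scene')
cv2.imwrite('pics/s4.png',np.hstack([cv2.resize(f['img'][217:267,354:404,::-1],(400,400),interpolation=2),cv2.resize(w['img'][225:305,310:390,::-1],(400,400),interpolation=2)]))"
```

```text
at [ 441.4 -300.8  182.4 -150. ] t 10.95 F [ 0.2 -0.  -1.1] w 40.1
delta [-6.944  5.135  0.374 -6.432]
```

View pics/s4.png

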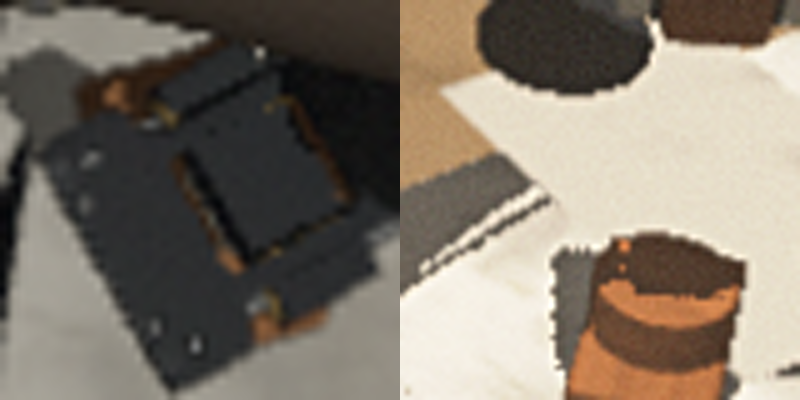

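The two lower moulds are undisturbed in the scene crop. Carrying the square to its bat.

>>> jog_arm(deltas=[[[-1.7,1.2,0,-1.6],[-3.4,2.5,0,-3.2],[-5,3.8,0,-4.8],[-6.94,5.13,0,-6.4],[-6.94,5.13,0,-6.4],[-6.94,5.13,0,-6.4],[-6.94,5.13,0,-6.4],[-6.94,5.13,0,-6.4]]])

```text
t: 12.05
eef_pos: [0.6385, 0.1603, 0.1763]
ee_rot: [3.14, -0.002, -2.059]
force: [1.1, -0.6, -0.7]
width: 0.0403
gripper_force: 14.9
```

>>> jog_arm(deltas=[[[0,0,0,0],[0,0,0,0]]])

```text
t: 12.3
eef_pos: [0.6378, 0.1584, 0.1761]
ee_rot: [3.14, -0.003, -2.059]
force: [0.2, 0.3, -2.0]
width: 0.0401
gripper_force: 14.9
```

```bash
python3 -c "
from h import *
to(647.9,174.5,60,-117.8)"
```

```text
at [ 637.8  158.4  176.1 -118. ] t 12.3 F [ 0.2  0.3 -2. ] w 40.1
delta [-0.316 -0.024  1.934 -0.033]
```

>>> jog_arm(deltas=[[[-0.32,-0.02,0.5,0],[-0.32,-0.02,1.2,0],[-0.32,-0.02,1.9,0],[-0.32,-0.02,2.3,0],[-0.32,-0.02,2.3,0],[-0.32,-0.02,2.3,0]]])

```text
t: 13.05
eef_pos: [0.6494, 0.1744, 0.0412]
ee_rot: [-3.141, 0.001, -2.06]
force: [1.1, 0.1, -0.0]
width: 0.0402
gripper_force: 14.9
```

```bash
python3 -c "
from h import *
to(647.9,174.5,17,-117.8)
from station import grab_frame
import pickle
f=grab_frame('wrist');cv2.imwrite('pics/w5.png',f['img'][:,:,::-1])
print(proj(f,[[.6479,.1745,.012]]))"
```

```text
at [ 649.4  174.4   41.2 -118. ] t 13.05 F [ 1.1  0.1 -0. ] w 40.2
delta [ 0.01   0.023  0.403 -0.047]
[[281.74352909 235.73730029]]
```

View pics/w5.png

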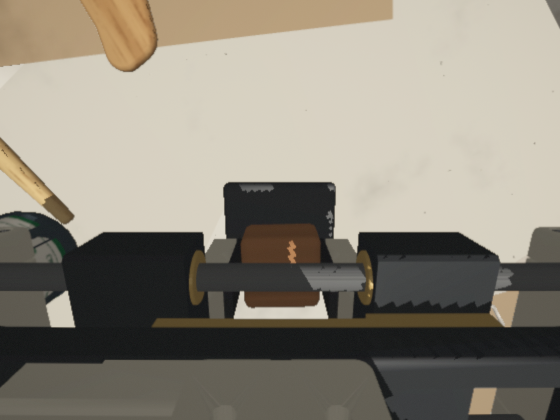

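The square (columns 242–320) is lined up and centred over its bat (224–335).

>>> jog_arm(deltas=[[[0.01,0.02,0.2,0],[0.01,0.02,0.3,0],[0.01,0.02,0.36,0],[0.01,0.02,0.39,0],[0.01,0.02,0.39,0]]])

```text
t: 13.72
eef_pos: [0.6471, 0.1749, 0.018]
ee_rot: [-3.142, -0.0, -2.059]
force: [-5.7, -1.0, 12.1]
width: 0.04
gripper_force: 15.0
```

>>> jog_arm(deltas=[[[0,0,0,0],[0,0,0,0],[0,0,0,0],[0,0,0,0]]], grip=70)

```text
t: 14.22
eef_pos: [0.6475, 0.1749, 0.0163]
ee_rot: [3.142, -0.0, -2.059]
force: [0.6, -0.5, -0.0]
width: 0.0688
gripper_force: 0.0
```

>>> jog_arm(deltas=[[[0,0,-0.3,0],[0,0,-1,0],[0,0,-2,0],[0,0,-2.2,0],[0,0,-2.2,0]]], grip=87)

```text
t: 14.85
eef_pos: [0.648, 0.1753, 0.1508]
ee_rot: [-3.14, 0.003, -2.059]
force: [-0.5, -1.2, -1.3]
width: 0.0875
gripper_force: 0.0
```

```bash
python3 -c "
from h import *
to(440,-296,160,-163)"
```

```text
at [ 648.   175.3  150.8 -118. ] t 14.85 F [-0.5 -1.2 -1.3] w 87.5
delta [ 8.564 -0.626 -0.154  9.   ]
```

```bash
python3 - <<'E'
import pickle
from station import grab_frame
from h import *
f=grab_frame("top");w=grab_frame("scene");pickle.dump((f,w),open("pics/6.pkl","wb"))
p=proj(f,[[.648,.1745,.038]])[0].astype(int)
cv2.imwrite('pics/s6.png',np.hstack([cv2.resize(f['img'][217:267,354:404,::-1],(400,400),interpolation=2),cv2.resize(w['img'][245:325,320:400,::-1],(400,400),interpolation=2)]))
try: print("obl",rect(f,comp(br(f),(365,240)),.026))
except Exception as e: print(e)
E
```

```text
obl [ 570.9  -30.  1831.3 1295.5  -88.3]
```

View pics/s6.png

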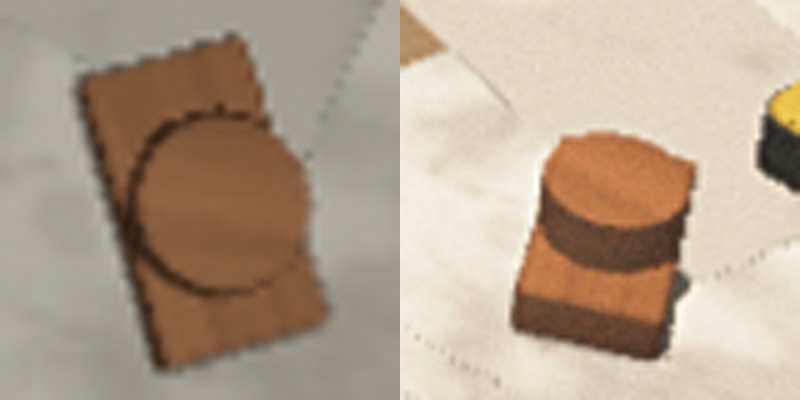

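In the crop, the large round's top face is centred at (222,203) in top and (219,180) in scene. The oblong's corners are at (80,75), (238,35), (328,322) and (160,370).

```bash
python3 - <<'E'
import pickle
from h import *
f,w=pickle.load(open("pics/6.pkl","rb"))
print(cast(f,np.array([(222,203),(132,203),(312,203)])/8+[354,217],.052)*1000,cast(w,np.array([(219,180)])/5+[320,245],.052)*1000)
P=cast(f,np.array([(80,75),(238,35),(328,322),(160,370)])/8+[354,217],.026)[:,:2]*1000
e=np.roll(P,-1,0)-P;print(P.round(),P.mean(0),np.linalg.norm(e,axis=1),np.degrees(np.arctan2(e[:,1],e[:,0]))%90)
to(438,-297,150,-163)
E
```

```text
[[ 438.29469565 -297.57475844   52.        ]
 [ 437.73253769 -267.24599432   52.        ]
 [ 438.83862751 -328.05865467   52.        ]] [[ 438.07997352 -300.1856544    52.        ]]
[[ 484. -254.]
 [ 499. -309.]
 [ 402. -339.]
 [ 384. -281.]] [ 442.32956735 -295.72375146] [ 56.63371917 102.1513764   60.1637117  103.35711828] [15.30514597 17.10887697 16.5012814  15.13796468]
at [ 646.7  174.7  147.7 -118. ] t 14.95 F [-0.6 -0.9 -0.7] w 87.0
delta [ 8.575 -0.621 -0.038  8.998]
```

>>> jog_arm(deltas=[[[2,-0.1,0,2],[4,-0.3,0,4],[6,-0.4,0,6],[8.58,-0.62,0,9],[8.58,-0.62,0,9],[8.58,-0.62,0,9],[8.58,-0.62,0,9],[8.58,-0.62,0,9]]])

```text
t: 15.95
eef_pos: [0.4433, -0.2836, 0.1472]
ee_rot: [3.14, -0.002, -2.844]
force: [1.0, -1.1, 0.2]
width: 0.0871
gripper_force: 0.0
```

>>> jog_arm(deltas=[[[0,0,0,0],[0,0,0,0]]])

```text
t: 16.2
eef_pos: [0.4443, -0.2823, 0.1473]
ee_rot: [3.14, -0.002, -2.846]
force: [0.2, -0.3, -0.9]
width: 0.0869
gripper_force: 0.0
```

```bash
python3 -c "
from h import *
to(438,-298.5,31,-163)"
```

```text
at [ 444.3 -282.3  147.3 -163.1] t 16.2 F [ 0.2 -0.3 -0.9] w 86.9
delta [ 0.18  -0.227  1.939 -0.016]
```

>>> jog_arm(deltas=[[[0.18,-0.23,0,0],[0.18,-0.23,0.4,0],[0.18,-0.23,1,0],[0.18,-0.23,1.4,0],[0.18,-0.23,1.7,0],[0.18,-0.23,1.93,0],[0.18,-0.23,1.93,0]]])

```text
t: 17.08
eef_pos: [0.4384, -0.2981, 0.0318]
ee_rot: [3.14, -0.002, -2.844]
force: [0.5, -0.4, 0.1]
width: 0.0868
gripper_force: 0.0
```

>>> jog_arm(deltas=[[[0,0,0,0],[0,0,0,0],[0,0,0,0],[0,0,0,0],[0,0,0,0]]], grip=50, squeeze=15)

```text
t: 17.7
eef_pos: [0.4391, -0.2987, 0.0332]
ee_rot: [-3.141, 0.001, -2.845]
force: [0.5, 1.2, 5.4]
width: 0.0596
gripper_force: 15.0
```

>>> jog_arm(deltas=[[[0,0,-0.2,0],[0,0,-0.6,0],[0,0,-1.2,0],[0,0,-1.8,0],[0,0,-1.8,0]]])

```text
t: 18.32
eef_pos: [0.4406, -0.2993, 0.1442]
ee_rot: [-3.138, 0.005, -2.844]
force: [-0.5, -0.1, -1.9]
width: 0.0595
gripper_force: 15.0
```

```bash
python3 -c "
from h import *
to(633,-149.5,135,-163)"
```

```text
at [ 440.6 -299.3  144.2 -163. ] t 18.32 F [-0.5 -0.1 -1.9] w 59.5
delta [-3.797  1.448  0.154  0.005]
```

>>> jog_arm(deltas=[[[-1,0.4,0,0],[-2,0.8,0,0],[-3,1.2,0,0],[-3.8,1.45,0,0],[-3.8,1.45,0,0],[-3.8,1.45,0.5,0],[-3.8,1.45,1,0],[-3.8,1.45,1,0]]])

```text
t: 19.32
eef_pos: [0.6286, -0.149, 0.0779]
ee_rot: [3.14, -0.006, -2.846]
force: [0.6, 0.3, -0.1]
width: 0.06
gripper_force: 15.0
```

>>> jog_arm(deltas=[[[0,0,0,0]]])

```text
t: 19.45
eef_pos: [0.6317, -0.1491, 0.0816]
ee_rot: [-3.141, 0.0, -2.845]
force: [-0.1, 0.3, -0.3]
width: 0.0599
gripper_force: 15.0
```

```bash
python3 -c "
from h import *
to(633,-149.5,17.5,-163)"
```

```text
at [ 631.7 -149.1   81.6 -163. ] t 19.45 F [-0.1  0.3 -0.3] w 59.9
delta [-0.019 -0.013  1.068  0.   ]
```

>>> jog_arm(deltas=[[[0,0,0.4,0],[0,0,0.75,0],[0,0,0.9,0],[0,0,1.0,0],[0,0,1.06,0],[0,0,1.06,0]]])

```text
t: 20.2
eef_pos: [0.6321, -0.1488, 0.019]
ee_rot: [-3.141, 0.001, -2.844]
force: [-2.6, 0.7, 6.8]
width: 0.0596
gripper_force: 15.0
```

```bash
python3 -c "
from h import *
to(633,-149.5,18,-163)"
```

```text
at [ 632.1 -148.8   19.  -163. ] t 20.2 F [-2.6  0.7  6.8] w 59.6
delta [-0.011 -0.016  0.017  0.007]
```

Seated. Release, lift, and back to the oblong.

>>> jog_arm(deltas=[[[0,0,0,0],[0,0,0,0],[0,0,0,0],[0,0,0,0]]], grip=87)

```text
t: 20.7
eef_pos: [0.6315, -0.1487, 0.0171]
ee_rot: [3.142, -0.0, -2.845]
force: [-0.3, 0.1, 0.3]
width: 0.0863
gripper_force: 0.0
```

>>> jog_arm(deltas=[[[0,0,-0.3,0],[0,0,-1,0],[0,0,-1.6,0],[0,0,-1.6,0]]])

```text
t: 21.2
eef_pos: [0.6339, -0.1489, 0.1182]
ee_rot: [-3.139, 0.007, -2.844]
force: [-0.3, -0.3, 0.5]
width: 0.0872
gripper_force: 0.0
```

```bash
python3 -c "
from h import *
to(442.5,-296,100,-164)
from station import grab_frame
f=grab_frame('top')
P=cast(f,comp(br(f),(372,232)),.026);print(rect(f,comp(br(f),(372,232)),.026))"
```

```text
at [ 633.9 -148.9  118.2 -163. ] t 21.2 F [-0.3 -0.3  0.5] w 87.2
delta [ 3.769 -1.409  0.303  0.208]
[ 442.4 -294.7  100.8   60.2   16.1]
```

>>> jog_arm(deltas=[[[1,-0.4,0,0],[2,-0.8,0,0],[3,-1.1,0,0.1],[3.77,-1.41,0,0.2],[3.77,-1.41,0,0.2],[3.77,-1.41,0,0.2],[3.77,-1.41,0.3,0.2],[3.77,-1.41,0.3,0.2]]])

```text
t: 22.25
eef_pos: [0.4398, -0.2948, 0.0939]
ee_rot: [3.14, -0.002, -2.861]
force: [-0.0, 0.1, 0.2]
width: 0.087
gripper_force: 0.0
```

```bash
python3 -c "
from h import *
to(442.5,-295.5,7,-164)"
```

```text
at [ 439.8 -294.8   93.9 -163.9] t 22.25 F [-0.   0.1  0.2] w 87.0
delta [-0.041 -0.023  1.448  0.013]
```

>>> jog_arm(deltas=[[[-0.04,-0.02,0.4,0],[-0.04,-0.02,0.9,0],[-0.04,-0.02,1.25,0],[-0.04,-0.02,1.4,0],[-0.04,-0.02,1.4,0]]])

```text
t: 22.88
eef_pos: [0.4428, -0.296, 0.011]
ee_rot: [3.141, -0.001, -2.862]
force: [0.2, 1.1, 0.9]
width: 0.0868
gripper_force: 0.0
```

>>> jog_arm(deltas=[[[0,0,0,0],[0,0,0,0],[0,0,0,0],[0,0,0,0],[0,0,0,0]]], grip=50, squeeze=25)

```text
t: 23.5
eef_pos: [0.4428, -0.2964, 0.0116]
ee_rot: [-3.141, 0.001, -2.862]
force: [-0.3, 1.2, 5.7]
width: 0.0599
gripper_force: 25.0
```

>>> jog_arm(deltas=[[[0,0,-0.2,0],[0,0,-0.6,0],[0,0,-1,0],[0,0,-1,0]]])

```text
t: 24.0
eef_pos: [0.4437, -0.2966, 0.0732]
ee_rot: [-3.14, 0.003, -2.862]
force: [0.0, -0.3, -2.9]
width: 0.0597
gripper_force: 25.0
```

```bash
python3 -c "
from h import *
to(493,-21.1,70,-154.1)"
```

```text
at [ 443.7 -296.6   73.2 -164. ] t 24.0 F [ 0.  -0.3 -2.9] w 59.7
delta [-2.056  4.187  0.053 -1.978]
```

>>> jog_arm(deltas=[[[-0.5,1,0,-0.5],[-1,2,0,-1],[-1.5,3,0,-1.5],[-2.06,4.19,0,-2],[-2.06,4.19,0,-2],[-2.06,4.19,0,-2],[-2.06,4.19,0,-2],[-2.06,4.19,0,-2]]])

```text
t: 25.0
eef_pos: [0.4915, -0.0214, 0.0708]
ee_rot: [3.141, -0.001, -2.689]
force: [0.5, 0.2, -1.3]
width: 0.0602
gripper_force: 25.0
```

```bash
python3 -c "
from h import *
to(493,-21.1,22.5,-154.1)"
```

```text
at [ 491.5  -21.4   70.8 -154.1] t 25.0 F [ 0.5  0.2 -1.3] w 60.2
delta [-0.025 -0.007  0.805  0.006]
```

>>> jog_arm(deltas=[[[-0.02,0,0.3,0],[-0.02,0,0.55,0],[-0.02,0,0.7,0],[-0.02,0,0.78,0],[-0.02,0,0.8,0],[-0.02,0,0.8,0]]])

```text
t: 25.75
eef_pos: [0.4931, -0.0204, 0.0236]
ee_rot: [-3.141, 0.0, -2.688]
force: [-1.5, -2.2, 2.3]
width: 0.0598
gripper_force: 25.0
```

```bash
python3 -c "
from h import *
to(493,-21.1,22.5,-154.1)"
```

```text
at [ 493.1  -20.4   23.6 -154. ] t 25.75 F [-1.5 -2.2  2.3] w 59.8
delta [ 0.006 -0.01   0.019  0.019]
```

Contact. Release, lift and move clear to the right, then check.

>>> jog_arm(deltas=[[[0,0,0,0],[0,0,0,0],[0,0,0,0],[0,0,0,0]]], grip=87)

```text
t: 26.25
eef_pos: [0.4932, -0.0199, 0.0231]
ee_rot: [3.142, 0.0, -2.688]
force: [-0.7, -0.1, 0.6]
width: 0.0862
gripper_force: 0.0
```

>>> jog_arm(deltas=[[[0,0,-0.3,0],[0,0,-1,0],[0,0,-2,0],[0,0,-3,0],[1,-3,-3,0],[2,-5,-3,0],[2,-5,-3,0],[2,-5,-3,0]]])

```text
t: 27.25
eef_pos: [0.5124, -0.271, 0.2033]
ee_rot: [-3.141, 0.0, -2.687]
force: [2.3, 0.3, -0.3]
width: 0.087
gripper_force: 0.0
```

```bash
python3 - <<'E'
import pickle
from station import grab_frame
from h import *
f=grab_frame("top");pickle.dump(f,open("pics/t9.pkl","wb"))
cv2.imwrite("pics/t9.png",cv2.resize(f["img"][120:270,150:420,::-1],(800,444),interpolation=2))
h=cv2.cvtColor(f["img"],cv2.COLOR_RGB2HSV)
B=dict(obl=(493,-21.1,.038),rl=(633.1,-149.3,.038),sq=(647.9,174.5,.038),rs=(443.8,269.7,.042))
for n,(x,y,z) in B.items():
    p=proj(f,[[x/1000,y/1000,z]])[0].round().astype(int)
    try:
        m=(h[...,1]>95)&(h[...,0]<20)&(f["img"].max(2)>60); m2=np.zeros_like(m);r=40;m2[p[1]-r:p[1]+r,p[0]-r:p[0]+r]=m[p[1]-r:p[1]+r,p[0]-r:p[0]+r]
        print(n,p,rect(f,comp(m2,p),z))
    except Exception as e: print(n,e)
E
```

```text
obl [278 221] [ 568.4  -30.  1815.9 1284.6  -88.3]
rl [326 171] [ 568.4  -30.  1815.9 1284.6  -88.3]
sq [209 163] [645.5 177.4  39.9  39.7 -25.6]
rs [169 236] [444.1 269.2  24.7  24.3 -88.2]
```

View pics/t9.png

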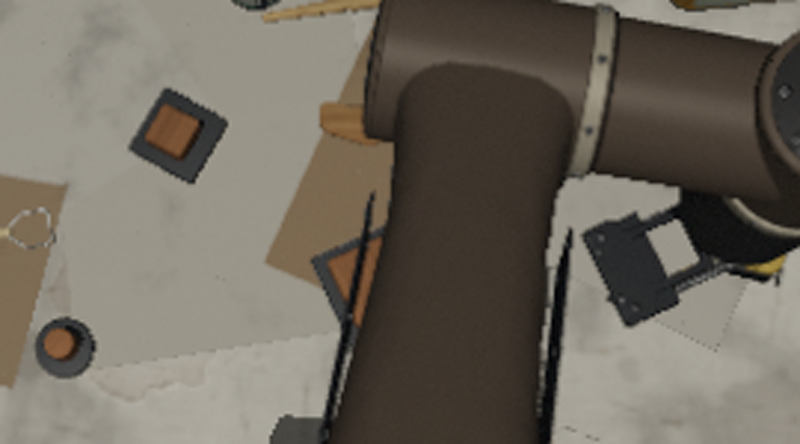

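Square and small round sit well on their bats (about 4 mm and 1 mm off). The arm hides the other two, so I'm moving it further right.

```bash
python3 -c "
from h import *
to(280,-560,203,-154)"
```

```text
at [ 512.1 -277.   202.7 -154.1] t 27.3 F [ 4.2 -4.7  2.7] w 86.8
delta [ 5.539e+00 -2.555e+00 -5.000e-03 -2.400e-02]
```

>>> jog_arm(deltas=[[[1,-0.5,0,0],[2,-1,0,0],[3,-1.5,0,0],[4,-1.9,0,0],[5.5,-2.5,0,0],[5.5,-2.5,0,0],[5.5,-2.5,0,0],[5.5,-2.5,0,0]]])

```text
t: 28.3
eef_pos: [0.2813, -0.5485, 0.2027]
ee_rot: [3.141, -0.0, -2.689]
force: [-0.3, 0.5, 0.2]
width: 0.0874
gripper_force: 0.0
```

```bash
python3 - <<'E'
from station import grab_frame,arm
from h import *
f=grab_frame("top")
cv2.imwrite("pics/t10.png",cv2.resize(f["img"][120:270,150:420,::-1],(800,444),interpolation=2))
h=cv2.cvtColor(f["img"],cv2.COLOR_RGB2HSV)
m=(h[...,1]>95)&(h[...,0]<20)&(f["img"].max(2)>60)
for n,(x,y,z,r) in dict(obl=(493,-21.1,.038,29),rl=(633.1,-149.3,.038,20)).items():
    p=proj(f,[[x/1000,y/1000,z]])[0].round().astype(int)
    c=np.zeros(m.shape,np.uint8);cv2.circle(c,tuple(int(v) for v in p),r,1,-1)
    print(n,p,rect(f,comp(m&(c>0),p),z))
print(np.abs(arm.get_state()["qd"]).max())
E
```

```text
obl [278 221] [492.5 -19.7 104.4  60.7  26.3]
rl [326 171] [ 6.320e+02 -1.469e+02  5.950e+01  5.780e+01  6.000e-01]
0.016153935650807645
```

View pics/t10.png

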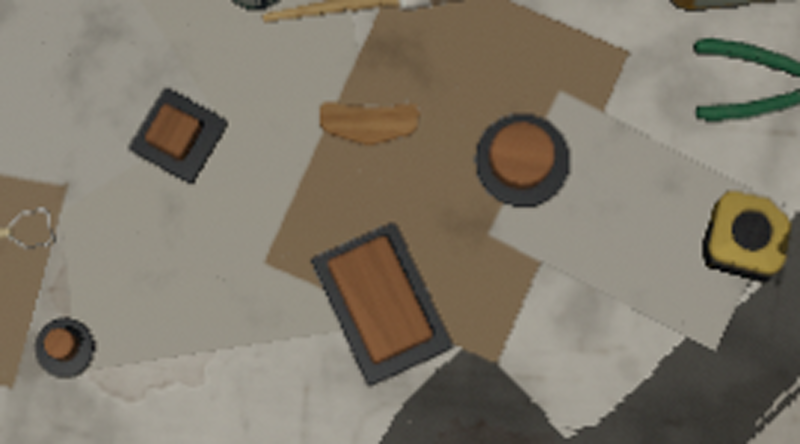

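All four moulds sit on their own bats within about 4 mm, and the rib and tape are where they started. Handing in.

```bash
python3 -c "
from station import arm
print(arm.job_done())"
```

```text
the job is handed in; nothing more can be done
None
```

I handed the job in with all four moulds on their matching bats, each about 4 mm or less off centre and the square and oblong within about 2° of their bats by the top camera; the rib and tape measure look unmoved, and the station returned no verdict.

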